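Tip used swab tubes through the spring flap of a waste bin

TASK

Empty the three used swab tubes out of the steel scoop pan into the waste bin: push the bin's spring flap open with the pan's front edge, tip the tubes in through the opening and keep the flap held open with the pan until all three have dropped inside. Then stand the empty pan upright on the middle of the black mat again and let go. The tubes are contaminated: do not touch the tubes, the flap or the bin with the gripper or arm, and leave everything else on the table where it is.

Things in the scene. Friction and masses are not known exactly. Their poses are not given: they have to be found in the camera images.
- pan: sheet-steel scoop pan, 210 long x 130 wide (mm), about 0.3 kg, loose, standing on the mat, the three tubes in it. Origin: centre of its underside; x runs forwards to its open front edge, z up. Floor 3 mm thick; side walls 3 mm thick, 55 mm high at the back; back wall at x = -105 mm; no front wall. The tubes begin to slide forwards at a tilt of between 25 and 40 degrees
- handle_mid (a point): point to take hold of, in the middle of the pan's only handle: 80 mm behind the pan's origin, 83 mm above the pan's underside; axes as the pan's. The handle is a straight black bar 22 mm wide (y) and 22 mm tall with flat sides, running fore and aft above the back wall from x = -130 to -35 mm (pan frame), underside 72 mm, top 94 mm up, on a strap from the back wall
- pan_lip (a point): middle of the pan's front edge, on the upper face of its floor (105 mm in front of the pan's origin, 3 mm up). The side walls are 30 mm high here and rise to 44 mm at 40 mm behind the edge
- bin: grey push-flap waste bin, 250 deep x 240 wide x 287 high (mm), fixed, empty, walls 4 mm. Origin: on the table under the middle of its front wall; x runs into the bin (roughly away from the robot), y across, z up. The front wall is upright to 155 mm; from there a hood slopes up and inwards at 45 degrees to a flat top that starts 132 mm behind the front wall
- sill (a point): middle of the lower edge of the opening in the bin's sloping hood (11 mm behind and 166 mm above the bin's origin); axes as the bin's. The opening is 180 mm wide (y, centred) and 125 mm long up the slope, and is closed by the flap
- hinge_mid (a point): middle of the flap's hinge line, on the upper edge of the opening (99 mm behind and 254 mm above the bin's origin); the hinge line runs along the bin's y
- flap (a joint): angle (rad) of the bin's steel flap, 172 wide x 122 mm long, hinged at the opening's upper edge: 0 shut (flush with the hood), grows as it is pushed inwards and down into the bin, stop at 1.4. A spring shuts it: 1 to 2 N at its lower edge to start it, about 4 N at 100 mm from the hinge when 1 rad open; let go, it swings shut
- flap_edge (a point): middle of the flap's free lower edge, moves with the flap. The tubes pass freely once the pan's front edge is about 110 mm inside the opening (measured square to the hood), so that the flap lies on the rims of the pan's side walls; less deep, the flap hangs down in front of the pan's mouth and bars the tubes
- mat: black rubber mat lying on the table, 300 (x) x 240 (y) x 3 mm, fixed. Origin: centre of its underside, x is its long way, z up
- tube0: one of three alike used swab tubes, 95 mm long, 22 mm across, 22 g, white with a grey six-sided cap, lying in the pan lengthwise. Origin at mid-length on its axis; x runs along it to the cap
- tube1: one of three alike used swab tubes, 95 mm long, 22 mm across, 22 g, white with a grey six-sided cap, lying in the pan lengthwise. Origin at mid-length on its axis; x runs along it to the cap
- tube2: one of three alike used swab tubes, 95 mm long, 22 mm across, 22 g, white with a grey six-sided cap, lying in the pan lengthwise. Origin at mid-length on its axis; x runs along it to the cap
- bottle_clear: bystander: clear glass bottle, 72 mm diameter, 235 mm tall, standing; origin at the centre of its underside
- bottle_green: bystander: green glass bottle with a label, 68 mm diameter, 220 mm tall, standing; origin at the centre of its underside
- powder_tin: bystander: round white metal powder tin, 66 mm diameter, 68 mm tall, standing; origin at the centre of its underside
- jar: bystander: brown glass jar, 60 mm diameter, 80 mm tall, standing; origin at the centre of its underside
- torch: bystander: black torch, 135 mm long, 34 mm thick, lying; origin at the centre of its underside
- brush: bystander: dusting brush, 190 mm long, lying; origin near its middle, on the table
There are look-alikes about, which are no part of the job. Leave any red or turquoise look-alike of the tube0 alone.

How it is judged:
On the way, in this order (a step that is already met when the one before it is completed fails the run):
1. the pan holds the bin's flap open (pan touching bin or flap, flap more than 0.5 rad open) (value of joint flap above 0.5 rad and contact force between pan and bin above 0.2 N), for 0.2 s.
2. all three tubes have dropped inside the bin while the flap is still held open (more than 0.3 rad) (x of tube0 in the frame of bin between 0 and 0.25 m and y of tube0 in the frame of bin between -0.12 and 0.12 m and z of each of tube0, tube1, tube2 in the frame of bin below 0.1 m and x of tube1 in the frame of bin between 0 and 0.25 m and y of tube1 in the frame of bin between -0.12 and 0.12 m and x of tube2 in the frame of bin between 0 and 0.25 m and y of tube2 in the frame of bin between -0.12 and 0.12 m and value of joint flap above 0.3 rad), for 0.1 s.
At the end, for the whole second after the job is handed in: All three tubes lie inside the bin (centres within its walls and less than 100 mm above the table), the flap is shut (below 0.06 rad), and the empty pan stands upright (within 0.08 rad) and at rest on the mat, its centre within 60 mm along and 65 mm across the mat's centre, released (x of tube0 in the frame of bin between 0 and 0.25 m and y of tube0 in the frame of bin between -0.12 and 0.12 m and z of each of tube0, tube1, tube2 in the frame of bin below 0.1 m and x of tube1 in the frame of bin between 0 and 0.25 m and y of tube1 in the frame of bin between -0.12 and 0.12 m and x of tube2 in the frame of bin between 0 and 0.25 m and y of tube2 in the frame of bin between -0.12 and 0.12 m and value of joint flap below 0.06 rad and angle between pan's own z axis and vertical below 0.08 rad and z of pan in the frame of mat between 0 and 0.009 m and x of pan in the frame of mat between -0.06 and 0.06 m and y of pan in the frame of mat between -0.065 and 0.065 m and linear speed of pan below 0.02 m/s); the robot touches nothing.
It fails at once if the gripper or arm touches the bin or its flap (contact force between any of the fingers, the arm and bin above 1 N).
It fails at once if the gripper or arm touches a tube (contact force between any of the fingers, the arm and tube0 above 0.5 N or contact force between any of the fingers, the arm and tube1 above 0.5 N or contact force between any of the fingers, the arm and tube2 above 0.5 N).
It fails at once if a bystander is shifted more than 25 mm or knocked over (distance of any of bottle_clear, bottle_green, powder_tin, jar, torch, brush from where it was at the start of the episode above 0.025 m or angle between any of bottle_clear, bottle_green, powder_tin, jar's own z axis and vertical above 0.35 rad).
It also fails if it takes over 67 s, if anything falls off the work surface, if the arm or the gripper's body presses on something with over 40 N, if the wrist force passes 120 N, or if a joint passes its speed limit or range.

ROBOT

A 6-joint arm with a two-finger parallel gripper is mounted at the origin on the work surface. World frame = base frame: x ahead of the robot, y to its left, z up, the work surface at z = 0. Lengths are in m, angles in rad, forces in N, time in s.
With the tool pointing down it reaches from about 0.275 to 0.975 m from the base axis. Payload 8.4 kg.
Tool frame: the origin (TCP) lies at the very end of the fingers, on their centre line; the grasp point (between the pads) lies 19 mm behind it (robot.grip_depth is the distance from the TCP to the grasp point, in m); z points along the fingers, x is the direction in which the jaws open and shut, and the axes are right-handed (so a half turn about z gives the same grasp; the last joint's range is limited). The gripper opens to 92 mm and grips with 3 to 60 N. Pads are 20 mm wide; open, the fingers measure 128 mm over their backs; the gripper's body (75 mm by 189 mm) begins 69 mm behind the grasp point.
Start: joints at [-1.281, 0.353, 1.633, -0, 1.155, -0.002], TCP at [0.18, -0.599, 0.215] pointing down, gripper open.
Joint ranges: [-2.63, 2.63], [-0.92, 2.1], [0.06, 2.66], [-1.3, 4.44], [0, 2.69], [-3.02, 3.02]. Speed limits (rad/s): [2.22, 2.22, 2.79, 3.14, 3.14, 3.14].

INTERFACE

Orientations are given as a 3x3 rotation matrix whose columns are the frame's x, y, z axes.
In Python, from bench import telemetry, imaging, robot, models gives the robot as it stands.
- The arm moves only by the tool send_rows, never from a script. Its argument "increments" is a list of rows, each an object of numbers: "dx", "dy", "dz": the shift along the tool's x, y, z in mm; "twist": the turn about the tool's z in rad; "grip": the closure, from -1 (fully open) to 1 (shut), so that 0 is half open. In form: [{"dx": .., "dy": .., "dz": .., "twist": .., "grip": ..}, ...]. A call has 1 to 8 rows; each row shifts and turns the commanded pose from where the row before left it, along the tool's axes as they then stand; what a row does not reach is not made up. A row lasts 1/12 s, in which the tool goes at most 41.7 mm and 7.16 degrees, less where a joint would pass 70% of its speed; a pose out of reach is approached as far as the arm can. A call with a gripper value outside its range is refused whole. The fingers move at their own pace and stop on an object; the grip force is fixed at half the most. Time passes only in rows, so rows that do not move let the fingers close. It gives the time, the measured TCP pose, the force and the opening at its end, in the units of the state.
- telemetry.state(): the state, without advancing time (a new reading comes with each control period).
- imaging.read_camera(name): name is "scene" or "top" or "wrist"; returns (picture, depth): 480x640x3 uint8, blue, green, red; 480x640 float32, m along the optical axis (not along the pixel's ray), 0 where there is no reading.
- imaging.camera_params(name): a dict with "vertical_fov" (degrees; the focal length in pixels is half the picture's height over the tangent of half this angle, whatever the lens; pixels are square), "cx", "cy" (the principal point, pixels), "origin" and "attitude" of the camera in the world; the wrist camera has in their place "hand_eye" (4x4, takes a point from camera to tool coordinates, whose origin is the TCP and whose axes are the tool frame's). Camera axes: x right, y up, looking along -z (the intrinsics and any distortion apply to the point x, -y, -z); pixel columns grow to the right and rows downward; lengths in m; the calibration is good to about 2 mm. The wrist camera is an equidistant fisheye: a pixel r from the principal point sees the ray r / f radians off the axis. A picture is of the moment at which its call begins: read the wrist's pose just before it. camera_params takes no time and is no camera call.
- robot.hand_in(): hands the job in, once; it reports no verdict.
Trained networks look in the newest picture that a camera, given by its name, has taken for a name from the list of things; names that differ only in an ending like _2 or _b are one class to them, and where a whole thing is asked for, a point or a joint stands for the part that bears it (a point fixed in the world has none). Each returns a list of dicts, best first, with "score" (0 to 1); they miss things now and then, are a little off and sometimes report something else, mostly with a low value. They report only what shows in the picture. A call takes as long as a camera call. They do not tell look-alikes from the thing itself.
- models.recognise(camera, name): "point" ([x, y, z] in m, in world coordinates, good to about 4 mm: the middle of the surface that is visible of it).
- models.outline_of(camera, name): "region" (480x640 bool, what is visible of it).
- models.place_of(camera, name): "point" ([x, y, z] in m, in world coordinates, good to about 4 mm: a listed point, or the origin of a listed thing).
The state is a dict: "clock": time; "qpos": joint angles; "qvel": joint speeds; "joint_torque": joint torques, N m; "ee_pos": TCP position; "ee_rot": TCP orientation; "ft_force": force on the tool from outside, world axes, zero at the start; "wrist_torque": the same for the moment, N m; "finger_gap": opening from 0.0 (shut) to 1.0 (fully open).
Only numpy, scipy, OpenCV 4.12 (cv2) and the standard library are available. Lean on these libraries where they do the work, as an engineer would, in place of code of your own. Each camera call takes 0.05 s, during which the arm holds its last target. There are 200 camera calls.

## Working session

There is one attempt and no reset: what is moved stays moved. The work goes in short steps, Python scripts to look and compute and a tool call to move; the robot and the scene stay as the last step left them, time stands still between calls to the robot, and variables do not carry over. Pictures are saved under pics/ and viewed, about 8 in all and at most 12, crops included, and the job is handed in when it is done.

Besides the shell and the picture viewer there is one more tool, called after "Request:" as a command line: name --argument value ..., lists and objects as JSON in quotes. send_rows: Moves the arm, as the interface text tells. Its arguments: {"type":"object","properties":{"increments":{"type":"array","items":{"type":"object","properties":{"dx":{"type":"number"},"dy":{"type":"number"},"dz":{"type":"number"},"twist":{"type":"number"},"grip":{"type":"number"}}}}},"required":["increments"]}

```bash
mkdir -p pics; ls
cat > h.py <<'E'
import numpy as np, cv2
from bench import telemetry, imaging, robot, models
def snap(cam,fn):
    p,d=imaging.read_camera(cam); cv2.imwrite('pics/'+fn,p); return p,d
def world(cam,d,mask=None):
    c=imaging.camera_params(cam); f=240/np.tan(np.radians(c['vertical_fov'])/2)
    v,u=np.mgrid[:480,:640]
    P=np.stack([(u-c['cx'])/f*d,-(v-c['cy'])/f*d,-d],-1)
    return P@np.array(c['attitude']).T+np.array(c['origin'])
E
python3 - <<'E'
from h import *
s=telemetry.state(); print(s['clock'],s['ee_pos'],np.round(s['ee_rot'],3),s['finger_gap'],robot.grip_depth)
for cam in('scene','top'):
    snap(cam,cam+'0.png'); c=imaging.camera_params(cam); print(cam,{k:np.round(v,3).tolist() for k,v in c.items() if k not in()} )
    for n in ['pan','handle_mid','pan_lip','bin','sill','hinge_mid','flap_edge','mat','tube0','bottle_clear','bottle_green','powder_tin','jar','torch','brush']:
        print(n,[(np.round(r['point'],3).tolist(),round(r['score'],2)) for r in models.place_of(cam,n)[:4]])
E
```

```text
pics
0.0 [ 0.17966111 -0.59808805  0.21383142] [[ 0.288 -0.958 -0.   ]
 [-0.958 -0.288  0.001]
 [-0.001  0.    -1.   ]] 0.9985110271125113 0.0187
scene {'vertical_fov': 44.275, 'cx': 326.391, 'cy': 241.234, 'origin': [1.288, 0.947, 1.785], 'attitude': [[-0.785, -0.509, 0.353], [0.62, -0.63, 0.468], [-0.015, 0.586, 0.81]]}
pan []
handle_mid [([0.508, 0.17, 0.088], 0.79), ([0.596, 0.17, 0.021], 0.25)]
pan_lip []
bin [([0.55, -0.242, 0.001], 0.83)]
sill [([0.56, -0.24, 0.165], 0.9)]
hinge_mid [([0.654, -0.247, 0.254], 0.76)]
flap_edge [([0.559, -0.241, 0.166], 0.68), ([0.564, -0.241, 0.165], 0.63)]
mat [([0.588, 0.188, 0.0], 0.88)]
tube0 [([0.813, -0.002, 0.014], 0.65), ([0.606, 0.128, 0.015], 0.59), ([0.673, 0.392, 0.01], 0.59), ([0.563, -0.242, 0.167], 0.58)]
bottle_clear [([0.403, 0.539, -0.001], 0.7), ([0.447, -0.558, 0.004], 0.35)]
bottle_green [([0.549, -0.244, 0.004], 0.61), ([0.567, -0.241, 0.169], 0.58), ([0.597, 0.168, 0.02], 0.56), ([0.52, 0.354, 0.001], 0.27)]
powder_tin [([0.545, -0.069, -0.002], 0.86)]
jar [([0.519, 0.354, 0.001], 0.61)]
torch [([0.374, 0.021, -0.0], 0.83)
[... 421 characters left out ...]
53, -0.244, 0.257], 0.89)]
flap_edge [([0.562, -0.242, 0.167], 0.62), ([0.59, 0.164, 0.003], 0.44)]
mat [([0.696, 0.164, 0.009], 0.2)]
tube0 [([0.592, 0.16, 0.016], 0.79), ([0.596, 0.197, 0.016], 0.77), ([0.81, 0.004, 0.009], 0.68), ([0.609, 0.129, 0.016], 0.58)]
bottle_clear [([0.404, 0.536, -0.003], 0.6), ([0.695, 0.163, 0.006], 0.36)]
bottle_green [([0.524, 0.51, -0.002], 0.92)]
powder_tin [([0.549, -0.069, -0.002], 0.89), ([0.564, -0.244, 0.168], 0.65), ([0.547, -0.24, -0.001], 0.22)]
jar [([0.522, 0.357, 0.001], 0.87), ([0.402, 0.534, -0.004], 0.7), ([0.564, -0.24, 0.166], 0.46)]
torch [([0.373, 0.021, -0.002], 0.72), ([0.447, -0.561, 0.0], 0.66)]
brush [([0.448, -0.564, -0.004], 0.76)]
```

View pics/scene0.png

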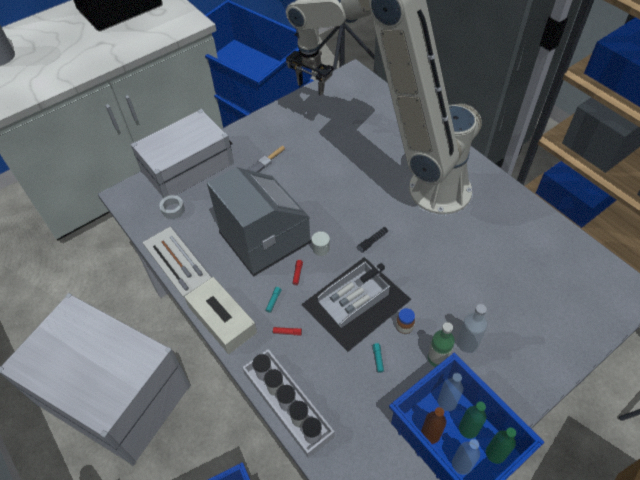

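View pics/top0.png

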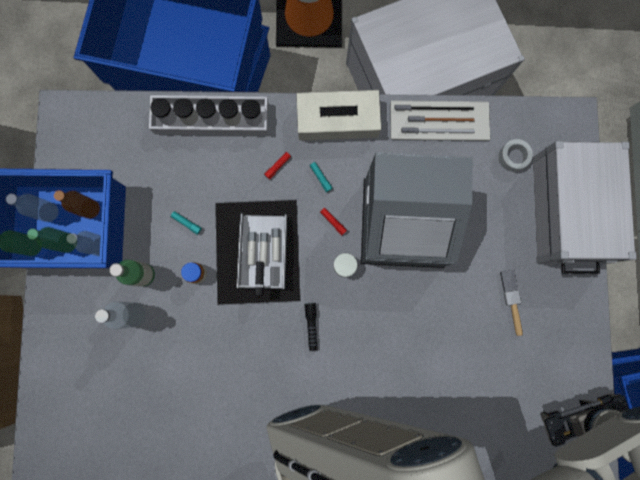

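Run:
```python
from h import *
p,d=imaging.read_camera('top'); W=world('top',d)
# hood slope plane
m=models.outline_of('top','bin'); B=m[0]['region']; 
Q=W[B]; Q=Q[(Q[:,2]>.175)&(Q[:,2]<.245)&(Q[:,0]<.65)]
c=Q.mean(0); n=np.linalg.svd(Q-c,full_matrices=False)[2][2]; n*=np.sign(n[2]); print('hood n',n,'yaw',np.arctan2(-n[1],-n[0]),len(Q), 'c',c)
T=W[B]; T=T[T[:,2]>.28]; print('top rect',cv2.minAreaRect(T[:,:2].astype('f')),len(T))
# mat
g=p.max(2)<45; R=(W[...,0]>.4)&(W[...,0]<.78)&(W[...,1]>.03)&(W[...,1]<.33)&(W[...,2]<.012)
M=W[g&R]; print('mat',cv2.minAreaRect(M[:,:2].astype('f')),len(M))
A=models.outline_of('top','pan')[0]['region']; Q=W[A]
Qw=Q[(Q[:,2]>.02)&(Q[:,2]<.06)]; print('pan',cv2.minAreaRect(Q[Q[:,2]<.062][:,:2].astype('f')),np.median(Q[:,2]))
H=W[(W[...,2]>.085)&(W[...,2]<.105)&(abs(W[...,0]-.51)<.08)&(abs(W[...,1]-.167)<.05)]
print('handle',cv2.minAreaRect(H[:,:2].astype('f')),H.mean(0),len(H))
big=cv2.resize(p[180:320,200:480],None,fx=2.8,fy=2.8,interpolation=cv2.INTER_CUBIC); cv2.imwrite('pics/crop1.png',big)
```

```text
hood n [-0.69782792  0.03667636  0.71532583] yaw -0.052509575294881296 2881 c [ 0.60251978 -0.24495966  0.21006059]
top rect ((0.6663550138473511, -0.14446961879730225), (0.23288962244987488, 0.5163595080375671), 31.845319747924805) 4978
mat ((0.5871584415435791, 0.1800275444984436), (0.29433390498161316, 0.23686079680919647), 2.5359609127044678) 4329
pan ((0.5840551853179932, 0.16110146045684814), (0.1315566897392273, 0.21132974326610565), 88.40882873535156) 0.0078505942333158
handle ((0.5013524889945984, 0.1628294289112091), (0.0226487684994936, 0.09314555674791336), 88.96710968017578) [0.50097704 0.16228885 0.09644387] 282
```

View pics/crop1.png

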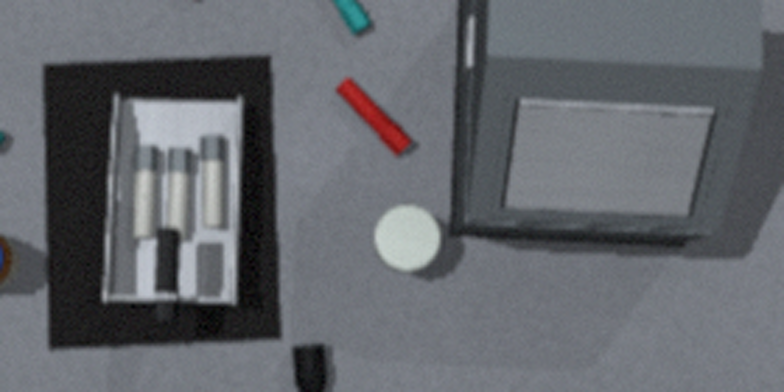

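Request:
send_rows --increments '[{"twist": 0.105, "grip": -1}, {"twist": 0.105, "grip": -1}, {"twist": 0.104, "grip": -1}, {"dx": -32, "dy": -13, "grip": -1}, {"dx": -32, "dy": -13, "grip": -1}, {"dx": -32, "dy": -13, "grip": -1}, {"dx": -32, "dy": -13, "grip": -1}, {"dx": -32, "dy": -13, "grip": -1}]'

```text
schema error: expected keys dx, dy, dz, twist, grip
```

Request:
send_rows --increments '[{"dx": -32, "dy": -13, "grip": -1}, {"dx": -32, "dy": -13, "grip": -1}, {"dx": -32, "dy": -13, "grip": -1}, {"dx": -32, "dy": -13, "grip": -1}, {"dx": -32, "dy": -13, "grip": -1}, {"dx": -32, "dy": -13, "grip": -1}, {"dx": -32, "dy": -13, "grip": -1}, {"dx": -32, "dy": -13, "grip": -1}]'

```text
schema error: expected keys dx, dy, dz, twist, grip
```

Request:
send_rows --increments '[{"dx": -32, "dy": -13, "grip": -1}, {"dx": -32, "dy": -13, "grip": -1}, {"dx": -32, "dy": -13, "grip": -1}, {"dx": -32, "dy": -13, "grip": -1}, {"dx": -32, "dy": -13, "grip": -1}, {"dx": -32, "dy": -13, "grip": -1}, {"dx": -32, "dy": -13, "grip": -1}, {"dx": -32, "dy": -8, "grip": -1}]'

```text
schema error: expected keys dx, dy, dz, twist, grip
```

All keys are needed in each row.

Request:
send_rows --increments '[{"dx": 0, "dy": 0, "dz": 0, "twist": 0.105, "grip": -1}, {"dx": 0, "dy": 0, "dz": 0, "twist": 0.105, "grip": -1}, {"dx": 0, "dy": 0, "dz": 0, "twist": 0.104, "grip": -1}, {"dx": -32, "dy": -13, "dz": 0, "twist": 0, "grip": -1}, {"dx": -32, "dy": -13, "dz": 0, "twist": 0, "grip": -1}, {"dx": -32, "dy": -13, "dz": 0, "twist": 0, "grip": -1}, {"dx": -32, "dy": -13, "dz": 0, "twist": 0, "grip": -1}, {"dx": -32, "dy": -13, "dz": 0, "twist": 0, "grip": -1}]'

```text
clock: 2.42
ee_pos: [0.2486, -0.4386, 0.2146]
ee_rot: [[-0.023, -1.0, 0.0], [-1.0, 0.023, -0.0], [0.0, -0.0, -1.0]]
ft_force: [0.3, 0.1, 1.0]
finger_gap: 0.999
```

Request:
send_rows --increments '[{"dx": -32, "dy": -13, "dz": 0, "twist": 0, "grip": -1}, {"dx": -32, "dy": -13, "dz": 0, "twist": 0, "grip": -1}, {"dx": -32, "dy": -13, "dz": 0, "twist": 0, "grip": -1}, {"dx": -32, "dy": -13, "dz": 0, "twist": 0, "grip": -1}, {"dx": -32, "dy": -13, "dz": 0, "twist": 0, "grip": -1}, {"dx": -32, "dy": -13, "dz": 0, "twist": 0, "grip": -1}, {"dx": -32, "dy": -13, "dz": 0, "twist": 0, "grip": -1}, {"dx": -32, "dy": -13, "dz": 0, "twist": 0, "grip": -1}]'

```text
clock: 3.08
ee_pos: [0.3584, -0.185, 0.2149]
ee_rot: [[-0.023, -1.0, 0.001], [-1.0, 0.023, -0.0], [0.0, -0.001, -1.0]]
ft_force: [1.3, 0.5, -0.7]
finger_gap: 1.002
```

Request:
send_rows --increments '[{"dx": -32, "dy": -13, "dz": 0, "twist": 0, "grip": -1}, {"dx": -32, "dy": -13, "dz": 0, "twist": 0, "grip": -1}, {"dx": -32, "dy": -13, "dz": 0, "twist": 0, "grip": -1}, {"dx": -32, "dy": -13, "dz": 0, "twist": 0, "grip": -1}, {"dx": -32, "dy": -13, "dz": 0, "twist": 0, "grip": -1}, {"dx": -32, "dy": -13, "dz": 0, "twist": 0, "grip": -1}, {"dx": -32, "dy": -13, "dz": 0, "twist": 0, "grip": -1}, {"dx": -32, "dy": -8, "dz": 0, "twist": 0, "grip": -1}]'

```text
clock: 3.75
ee_pos: [0.4637, 0.0692, 0.2149]
ee_rot: [[-0.022, -1.0, 0.001], [-1.0, 0.022, 0.0], [-0.0, -0.001, -1.0]]
ft_force: [0.9, -0.6, 0.0]
finger_gap: 1.001
```

Request:
send_rows --increments '[{"dx": -32, "dy": -13, "dz": 10, "twist": 0, "grip": -1}, {"dx": -32, "dy": -13, "dz": 10, "twist": 0, "grip": -1}, {"dx": -32, "dy": -13, "dz": 10, "twist": 0, "grip": -1}, {"dx": 0, "dy": 0, "dz": 0, "twist": 0, "grip": -1}, {"dx": 0, "dy": 0, "dz": 0, "twist": 0, "grip": -1}]'

```text
clock: 4.17
ee_pos: [0.5036, 0.1636, 0.1838]
ee_rot: [[-0.02, -1.0, -0.001], [-1.0, 0.02, -0.0], [0.0, 0.001, -1.0]]
ft_force: [-0.0, -1.0, 0.1]
finger_gap: 0.998
```

Run:
```python
from h import *
s=telemetry.state(); print(s['ee_pos'],s['qpos'])
p,d=snap('wrist','wrist1.png'); c=imaging.camera_params('wrist'); f=240/np.tan(np.radians(c['vertical_fov'])/2)
v,u=np.mgrid[:480,:640]; x=u-c['cx']; y=v-c['cy']; r=np.hypot(x,y)+1e-9; th=r/f
t=np.tan(th); P=np.stack([x/r*t*d,-y/r*t*d,-d],-1)
H=np.array(c['hand_eye']); P=P@H[:3,:3].T+H[:3,3]; W=P@np.array(s['ee_rot']).T+s['ee_pos']
ok=(d>0)&(th<1.4)
h=W[ok&(W[...,2]>.085)&(W[...,2]<.105)&(abs(W[...,0]-.51)<.09)&(abs(W[...,1]-.167)<.05)]
print('handle',cv2.minAreaRect(h[:,:2].astype('f')),np.median(h,0),len(h)); print(h[:,:2].min(0),h[:,:2].max(0))
for n in('handle_mid','pan','pan_lip'): print(n,[(np.round(r['point'],3),round(r['score'],2)) for r in models.place_of('wrist',n)[:2]])
```

```text
[0.50364977 0.16363496 0.18382235] [ 3.11333460e-01  2.39713318e-01  1.86683094e+00 -4.46066626e-05
  1.03642908e+00  1.90180781e+00]
handle ((0.5072574019432068, 0.16718782484531403), (0.02146271988749504, 0.09443266689777374), 89.16445922851562) [0.51048972 0.16697973 0.09586443] 3773
[0.45996707 0.15580959] [0.55453112 0.17828719]
handle_mid [(array([0.505, 0.169, 0.085]), 0.75), (array([ 0.517,  0.509, -0.002]), 0.36)]
pan [(array([0.59 , 0.174, 0.002]), 0.93)]
pan_lip [(array([0.695, 0.167, 0.001]), 0.78)]
```

View pics/wrist1.png

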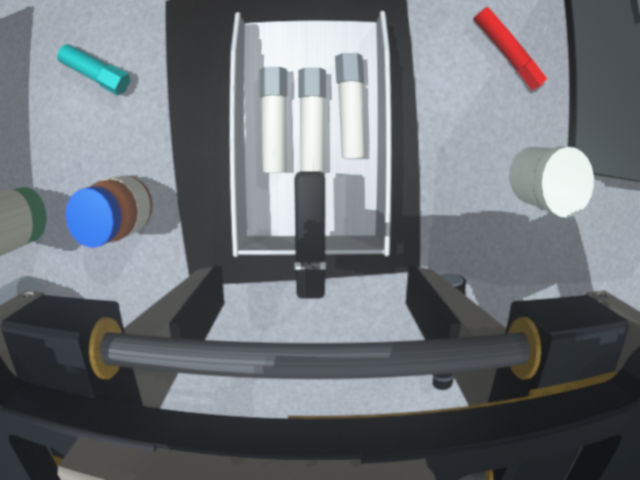

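Request:
send_rows --increments '[{"dx": -3.5, "dy": -5, "dz": 30, "twist": 0, "grip": -1}, {"dx": 0, "dy": 0, "dz": 30, "twist": 0, "grip": -1}, {"dx": 0, "dy": 0, "dz": 25, "twist": 0, "grip": -1}, {"dx": 0, "dy": 0, "dz": 15, "twist": 0, "grip": -1}, {"dx": 0, "dy": 0, "dz": 14, "twist": 0, "grip": -1}, {"dx": 0, "dy": 0, "dz": 0, "twist": 0, "grip": -1}, {"dx": 0, "dy": 0, "dz": 0, "twist": 0, "grip": 1}, {"dx": 0, "dy": 0, "dz": 0, "twist": 0, "grip": 1}]'

```text
clock: 5.03
ee_pos: [0.5095, 0.1654, 0.0717]
ee_rot: [[-0.023, -1.0, 0.001], [-1.0, 0.023, 0.0], [-0.0, -0.001, -1.0]]
ft_force: [-0.0, 0.8, 0.9]
finger_gap: 0.874
```

Request:
send_rows --increments '[{"dx": 0, "dy": 0, "dz": 0, "twist": 0, "grip": 1}, {"dx": 0, "dy": 0, "dz": 0, "twist": 0, "grip": 1}, {"dx": 0, "dy": 0, "dz": 0, "twist": 0, "grip": 1}, {"dx": 0, "dy": 0, "dz": 0, "twist": 0, "grip": 1}, {"dx": 0, "dy": 0, "dz": 0, "twist": 0, "grip": 1}, {"dx": 0, "dy": 0, "dz": 0, "twist": 0, "grip": 1}, {"dx": 0, "dy": 0, "dz": 0, "twist": 0, "grip": 1}]'

```text
clock: 5.62
ee_pos: [0.5088, 0.1658, 0.0706]
ee_rot: [[-0.022, -1.0, 0.0], [-1.0, 0.022, -0.0], [0.0, -0.0, -1.0]]
ft_force: [0.5, 0.3, -0.6]
finger_gap: 0.368
```

Request:
send_rows --increments '[{"dx": 0, "dy": 0, "dz": 0, "twist": 0, "grip": 1}, {"dx": 0, "dy": 0, "dz": 0, "twist": 0, "grip": 1}, {"dx": 0, "dy": 0, "dz": 0, "twist": 0, "grip": 1}, {"dx": 0, "dy": 0, "dz": 0, "twist": 0, "grip": 1}, {"dx": 0, "dy": 0, "dz": -8, "twist": 0, "grip": 1}, {"dx": 0, "dy": 0, "dz": -10, "twist": 0, "grip": 1}, {"dx": 0, "dy": 0, "dz": -12, "twist": 0, "grip": 1}, {"dx": 0, "dy": 0, "dz": -10, "twist": 0, "grip": 1}]'

```text
clock: 6.28
ee_pos: [0.5089, 0.1658, 0.1119]
ee_rot: [[-0.022, -1.0, 0.0], [-1.0, 0.022, -0.0], [0.0, -0.0, -1.0]]
ft_force: [0.6, -0.4, -3.2]
finger_gap: 0.236
```

```bash
cat >> h.py <<'E'
def pitch(cam='wrist',show=False):
    """front-down tilt, from depth on the pan's floor strip beside/under nothing else, and lip height"""
    s=telemetry.state()
    p,d=imaging.read_camera('wrist'); c=imaging.camera_params('wrist'); f=240/np.tan(np.radians(c['vertical_fov'])/2)
    v,u=np.mgrid[:480,:640]; x=u-c['cx']; y=v-c['cy']; r=np.hypot(x,y)+1e-9; t=np.tan(r/f)
    P=np.stack([x/r*t*d,-y/r*t*d,-d],-1); H=np.array(c['hand_eye']); P=P@H[:3,:3].T+H[:3,3]
    G=P-[0,0,-robot.grip_depth]           # tool frame about grasp: forward=-y, up=-z
    ok=(d>0)&(r/f<1.4)
    h=G[ok&(abs(G[...,0])<.008)&(G[...,2]>-.06)&(G[...,2]<.03)&(-G[...,1]>.015)&(-G[...,1]<.05)]
    a=np.polyfit(-h[:,1],h[:,2],1)
    th=np.arctan(a[0]); print('handle tilt deg',np.degrees(th),len(h),'resid',np.std(h[:,2]-np.polyval(a,-h[:,1])),'ee',s['ee_pos'],'F',s['ft_force'])
    X=-G[...,1]*np.cos(th)+G[...,2]*np.sin(th); Z=-(-G[...,1])*-np.sin(th)-G[...,2]*np.cos(th)
    # pan frame: grasp at (-.08,.083)
    m=ok&(abs(G[...,0])<.058)&(abs(Z+.080)<.012)&(X>.02)&(X<.25); 
    if m.sum()>50:
        q=G[m]; b=np.polyfit(-q[:,1],q[:,2],1); print('floor tilt deg',np.degrees(np.arctan(b[0])),m.sum(),'X max',np.percentile(X[m],99))
    return p,d,G,th
E
python3 - <<'E'
from h import *
p,d,G,th=pitch()
cv2.imwrite('pics/w2.png',p)
print(telemetry.state()['finger_gap'])
E
```

```text
handle tilt deg 6.683229176824032 3123 resid 0.0024038105491520916 ee [0.50885291 0.1657663  0.11187091] F [ 0.55010147 -0.43444175 -3.22634802]
floor tilt deg 0.22001597085049104 16749 X max 0.14929114564078383
0.23652741505302516
```

```bash
python3 - <<'E'
s=open('h.py').read()
s=s.replace("(-G[...,1]<.05)]\n    a=np.polyfit(-h[:,1],h[:,2],1)","(-G[...,1]<.038)]\n    l=cv2.fitLine(np.c_[-h[:,1],h[:,2]].astype('f'),cv2.DIST_WELSCH,.002,0,0).ravel(); a=np.array([l[1]/l[0],l[3]-l[2]*l[1]/l[0]])")
open('h.py','w').write(s)
E
python3 - <<'E'
from h import *
p,d,G,th=pitch()
R=models.place_of('wrist','pan_lip')[:1]; s=telemetry.state()
for r in R: print('lip',r['point'],r['score'])
h=G[(abs(G[...,0])<.008)&(d>0)]; 
for lo in np.arange(0,.25,.015):
    q=h[(-h[:,1]>lo)&(-h[:,1]<lo+.015)]
    if len(q): print(round(lo,3),np.round(np.percentile(q[:,2],[5,25,50,75,95]),3),len(q))
E
```

```text
handle tilt deg 0.43777788 2170 resid 0.0005986421992621905 ee [0.51008344 0.16617167 0.1136756 ] F [ 0.29810655  0.33078601 -1.20492708]
floor tilt deg 0.04361482687285739 23537 X max 0.1674040963969101
lip [0.5964, 0.1674, 0.0603] 0.34
0.0 [-0.008 -0.007 -0.007 -0.006 -0.006] 1237
0.015 [-0.109 -0.106 -0.087 -0.084 -0.006] 7987
0.03 [-0.008 -0.007 -0.006 -0.005  0.067] 1849
0.045 [-0.003  0.061  0.063  0.064  0.067] 946
0.06 [0.062 0.063 0.063 0.065 0.067] 723
0.075 [0.062 0.063 0.064 0.064 0.067] 727
0.09 [0.062 0.063 0.064 0.065 0.067] 715
0.105 [0.061 0.062 0.063 0.064 0.066] 701
0.12 [0.062 0.062 0.063 0.063 0.066] 621
0.135 [0.083 0.084 0.085 0.085 0.086] 355
0.15 [0.083 0.084 0.085 0.085 0.086] 531
0.165 [0.083 0.084 0.085 0.085 0.086] 57
```

Request:
send_rows --increments '[{"dx": 0, "dy": 8, "dz": -10, "twist": 0.028, "grip": 1}, {"dx": 0, "dy": 18, "dz": -18, "twist": 0, "grip": 1}, {"dx": 0, "dy": 27, "dz": -20, "twist": 0, "grip": 1}, {"dx": 0, "dy": 30, "dz": -20, "twist": 0, "grip": 1}, {"dx": 0, "dy": 28, "dz": -14, "twist": 0, "grip": 1}, {"dx": 0, "dy": 20, "dz": -8, "twist": 0, "grip": 1}, {"dx": 0, "dy": 14, "dz": 0, "twist": 0, "grip": 1}]'

```text
clock: 7.02
ee_pos: [0.3626, 0.1729, 0.2016]
ee_rot: [[-0.05, -0.999, 0.001], [-0.999, 0.05, 0.001], [-0.001, -0.001, -1.0]]
ft_force: [-0.2, 0.0, -3.4]
finger_gap: 0.236
```

Request:
send_rows --increments '[{"dx": 10, "dy": 0, "dz": 0, "twist": 0, "grip": 1}, {"dx": 20, "dy": 0, "dz": 0, "twist": 0, "grip": 1}, {"dx": 30, "dy": 0, "dz": 0, "twist": 0, "grip": 1}, {"dx": 35, "dy": 0, "dz": 0, "twist": 0, "grip": 1}, {"dx": 35, "dy": 0, "dz": 0, "twist": 0, "grip": 1}, {"dx": 35, "dy": 0, "dz": 0, "twist": 0, "grip": 1}, {"dx": 35, "dy": 0, "dz": 0, "twist": 0, "grip": 1}, {"dx": 35, "dy": 0, "dz": 0, "twist": 0, "grip": 1}]'

```text
clock: 7.68
ee_pos: [0.3518, -0.064, 0.1999]
ee_rot: [[-0.05, -0.999, -0.0], [-0.999, 0.05, -0.0], [0.0, 0.0, -1.0]]
ft_force: [0.6, -0.6, -2.7]
finger_gap: 0.236
```

Request:
send_rows --increments '[{"dx": 35, "dy": 0, "dz": 0, "twist": 0, "grip": 1}, {"dx": 35, "dy": 0, "dz": 0, "twist": 0, "grip": 1}, {"dx": 32, "dy": 0, "dz": 0, "twist": 0, "grip": 1}, {"dx": 28, "dy": 0, "dz": 0, "twist": 0, "grip": 1}, {"dx": 20, "dy": 0, "dz": 0, "twist": 0, "grip": 1}, {"dx": 12, "dy": 0, "dz": 0, "twist": 0, "grip": 1}, {"dx": 8, "dy": 0, "dz": 0, "twist": 0, "grip": 1}, {"dx": 0, "dy": 0, "dz": 0, "twist": 0, "grip": 1}]'

```text
clock: 8.35
ee_pos: [0.3434, -0.2332, 0.1998]
ee_rot: [[-0.052, -0.999, -0.001], [-0.999, 0.052, 0.0], [0.0, 0.001, -1.0]]
ft_force: [0.8, 1.0, -2.9]
finger_gap: 0.239
```

Run:
```python
from h import *
pitch(); s=telemetry.state(); print(s['qpos'],s['clock'],s['finger_gap'])
p,d=snap('scene','s3.png'); W=world('scene',d)
for cam in('scene','top'):
    if cam=='top': imaging.read_camera('top')
    for n in('bin','sill','hinge_mid','pan_lip','handle_mid','pan'): print(cam,n,[(np.round(r['point'],3),round(r['score'],2)) for r in models.place_of(cam,n)[:1]])
cv2.imwrite('pics/s3c.png',cv2.resize(p[120:340,150:450],None,fx=2.6,fy=2.6))
```

```text
handle tilt deg 0.39691332 2161 resid 0.0006152385305168997 ee [ 0.34344281 -0.2331643   0.19983738] F [ 0.7510712   1.03927526 -2.86521963]
floor tilt deg 0.49515678034367433 23881 X max 0.1677522360018629
[-5.97939728e-01  3.44319613e-02  2.07173244e+00 -4.58713129e-05
  1.03665567e+00  1.02441672e+00] 8.4 0.23224933209440324
scene bin [(array([ 0.548, -0.244,  0.004]), 0.83)]
scene sill [(array([ 0.563, -0.24 ,  0.164]), 0.59)]
scene hinge_mid [(array([ 0.654, -0.246,  0.256]), 0.64)]
scene pan_lip []
scene handle_mid [(array([ 0.341, -0.231,  0.22 ]), 0.82)]
scene pan [(array([ 0.425, -0.236,  0.129]), 0.74)]
top bin [(array([ 0.547, -0.241, -0.002]), 0.82)]
top sill [(array([ 0.563, -0.245,  0.165]), 0.73)]
top hinge_mid [(array([ 0.653, -0.243,  0.254]), 0.82)]
top pan_lip [(array([ 0.528, -0.24 ,  0.137]), 0.9)]
top handle_mid [(array([ 0.548, -0.238, -0.003]), 0.72)]
top pan [(array([ 0.422, -0.234,  0.133]), 0.85)]
```

View pics/s3c.png

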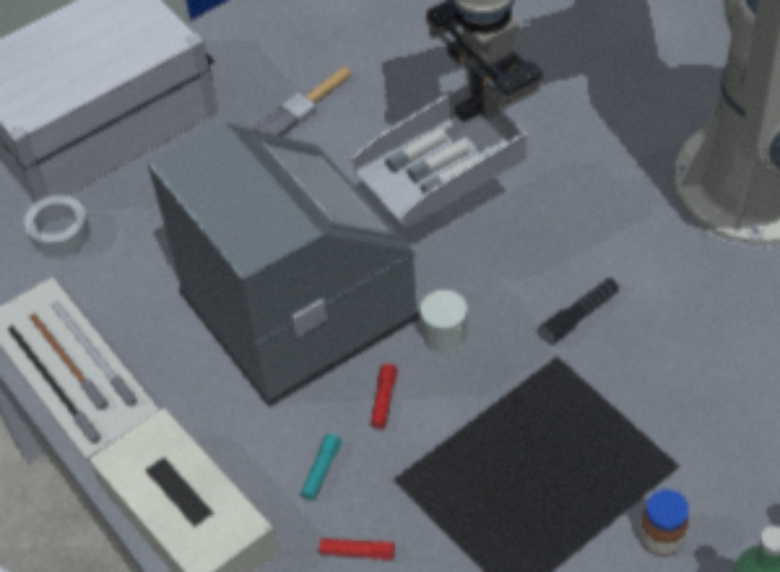

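Request:
send_rows --increments '[{"dx": 0, "dy": 0, "dz": 12, "twist": 0, "grip": 1}, {"dx": 0, "dy": 0, "dz": 13, "twist": 0, "grip": 1}, {"dx": 0, "dy": -6, "dz": 0, "twist": 0, "grip": 1}, {"dx": 0, "dy": -6, "dz": 0, "twist": 0, "grip": 1}, {"dx": 0, "dy": -5, "dz": 0, "twist": 0, "grip": 1}, {"dx": 0, "dy": -4, "dz": 0, "twist": 0, "grip": 1}, {"dx": 0, "dy": -3, "dz": 0, "twist": 0, "grip": 1}, {"dx": 0, "dy": 0, "dz": 0, "twist": 0, "grip": 1}]'

```text
clock: 9.77
ee_pos: [0.368, -0.233, 0.1759]
ee_rot: [[-0.05, -0.999, -0.001], [-0.999, 0.05, -0.0], [0.0, 0.001, -1.0]]
ft_force: [-1.2, -0.4, -3.4]
finger_gap: 0.237
```

Request:
send_rows --increments '[{"dx": 0, "dy": -3, "dz": -4, "twist": 0, "grip": 1}, {"dx": 0, "dy": -3, "dz": -5, "twist": 0, "grip": 1}, {"dx": 0, "dy": -3, "dz": -5, "twist": 0, "grip": 1}, {"dx": 0, "dy": -3, "dz": -5, "twist": 0, "grip": 1}]'

```text
clock: 10.1
ee_pos: [0.377, -0.2333, 0.1946]
ee_rot: [[-0.049, -0.999, -0.006], [-0.999, 0.049, 0.0], [-0.0, 0.006, -1.0]]
ft_force: [-13.1, -3.5, 1.1]
finger_gap: 0.237
```

Run:
```python
from h import *
pitch(); imaging.read_camera('top')
for n in('pan_lip','pan'): print(n,[(np.round(r['point'],3),round(r['score'],2)) for r in models.place_of('top',n)[:1]])
```

```text
handle tilt deg 6.2613826 2142 resid 0.000631707874257155 ee [ 0.37700656 -0.23328418  0.19455525] F [-13.12312269  -3.4601483    1.09059961]
floor tilt deg 6.8509684259439725 25483 X max 0.18710957461668543
pan_lip [(array([ 0.551, -0.244,  0.11 ]), 0.73)]
pan [(array([ 0.445, -0.236,  0.117]), 0.57)]
```

Request:
send_rows --increments '[{"dx": 0, "dy": -4, "dz": -6, "twist": 0, "grip": 1}, {"dx": 0, "dy": -4, "dz": -6, "twist": 0, "grip": 1}, {"dx": 0, "dy": -4, "dz": -6, "twist": 0, "grip": 1}, {"dx": 0, "dy": -4, "dz": -5, "twist": 0, "grip": 1}, {"dx": 0, "dy": -5, "dz": -6, "twist": 0, "grip": 1}, {"dx": 0, "dy": -5, "dz": -6, "twist": 0, "grip": 1}]'

```text
clock: 10.8
ee_pos: [0.4029, -0.2341, 0.2298]
ee_rot: [[-0.05, -0.999, -0.006], [-0.999, 0.05, 0.001], [-0.001, 0.006, -1.0]]
ft_force: [-9.3, 0.0, 0.8]
finger_gap: 0.235
```

Run:
```python
from h import *
pitch(); imaging.read_camera('top')
for n in('pan_lip','tube0'): print(n,[(np.round(r['point'],3),round(r['score'],2)) for r in models.place_of('top',n)[:4]])
```

```text
handle tilt deg 20.375875 2161 resid 0.000681997558056441 ee [ 0.40292142 -0.2341435   0.22980042] F [-9.31367746e+00  2.94714850e-03  8.29632175e-01]
floor tilt deg 19.839552430852383 21136 X max 0.19373280188809341
pan_lip [(array([ 0.545, -0.241,  0.106]), 0.76)]
tube0 [(array([ 0.45 , -0.239,  0.152]), 0.75), (array([ 0.454, -0.199,  0.15 ]), 0.72), (array([0.845, 0.128, 0.012]), 0.71), (array([0.811, 0.003, 0.006]), 0.66)]
```

Request:
send_rows --increments '[{"dx": 0, "dy": 8, "dz": 0, "twist": 0, "grip": 1}, {"dx": 0, "dy": 12, "dz": -8, "twist": 0, "grip": 1}, {"dx": 0, "dy": 0, "dz": -18, "twist": 0, "grip": 1}, {"dx": 0, "dy": 0, "dz": -24, "twist": 0, "grip": 1}, {"dx": 0, "dy": 0, "dz": -24, "twist": 0, "grip": 1}, {"dx": 0, "dy": 0, "dz": -20, "twist": 0, "grip": 1}, {"dx": 0, "dy": 0, "dz": -11, "twist": 0, "grip": 1}, {"dx": 0, "dy": 0, "dz": 0, "twist": 0, "grip": 1}]'

```text
clock: 11.67
ee_pos: [0.3867, -0.2344, 0.3371]
ee_rot: [[-0.05, -0.999, 0.004], [-0.999, 0.05, -0.002], [0.002, -0.005, -1.0]]
ft_force: [1.2, -0.2, -2.7]
finger_gap: 0.233
```

Run:
```python
from h import *
print(np.round(imaging.camera_params('wrist')['hand_eye'],3))
pitch(); imaging.read_camera('top')
for n in('pan_lip','sill','hinge_mid'): print(n,[(np.round(r['point'],3),round(r['score'],2)) for r in models.place_of('top',n)[:4]])
```

```text
[[ 1.    -0.    -0.    -0.   ]
 [-0.    -0.971 -0.239 -0.068]
 [-0.     0.239 -0.971 -0.169]
 [ 0.     0.     0.     1.   ]]
handle tilt deg 21.177433 2144 resid 0.0006595249345153761 ee [ 0.38668518 -0.23437144  0.33711162] F [ 1.17636106 -0.15054716 -2.74394548]
floor tilt deg 21.650602720458618 20949 X max 0.2476001421099147
pan_lip [(array([ 0.526, -0.245,  0.213]), 0.92), (array([ 0.592,  0.183, -0.002]), 0.5)]
sill [(array([ 0.567, -0.244,  0.162]), 0.72), (array([ 0.548, -0.24 , -0.002]), 0.25)]
hinge_mid [(array([ 0.653, -0.244,  0.256]), 0.7)]
```

Request:
send_rows --increments '[{"dx": 0, "dy": -12, "dz": 0, "twist": 0, "grip": 1}, {"dx": 0, "dy": -23, "dz": 0, "twist": 0, "grip": 1}, {"dx": 0, "dy": -20, "dz": 11, "twist": 0, "grip": 1}, {"dx": 0, "dy": -20, "dz": 11, "twist": 0, "grip": 1}, {"dx": 0, "dy": -20, "dz": 11, "twist": 0, "grip": 1}, {"dx": 0, "dy": -15, "dz": 8, "twist": 0, "grip": 1}]'

```text
clock: 12.42
ee_pos: [0.4964, -0.239, 0.2916]
ee_rot: [[-0.05, -0.999, -0.003], [-0.999, 0.05, 0.001], [-0.001, 0.003, -1.0]]
ft_force: [-5.6, 0.6, 0.8]
finger_gap: 0.234
```

Request:
send_rows --increments '[{"dx": 0, "dy": -12, "dz": 7, "twist": 0, "grip": 1}, {"dx": 0, "dy": -12, "dz": 7, "twist": 0, "grip": 1}, {"dx": 0, "dy": -12, "dz": 6, "twist": 0, "grip": 1}, {"dx": 0, "dy": 0, "dz": 0, "twist": 0, "grip": 1}]'

```text
clock: 12.75
ee_pos: [0.5323, -0.2407, 0.2712]
ee_rot: [[-0.05, -0.999, -0.003], [-0.999, 0.05, 0.001], [-0.001, 0.003, -1.0]]
ft_force: [-4.0, 0.8, -1.9]
finger_gap: 0.239
```

Run:
```python
from h import *
p=pitch()[0]; q,_=imaging.read_camera('scene')
cv2.imwrite('pics/w5.png',np.hstack([cv2.resize(p,(400,300)),cv2.resize(q[120:270,180:380],(400,300))]))
```

```text
handle tilt deg 33.29964 1963 resid 0.0008284546568016959 ee [ 0.53228117 -0.24065011  0.27123594] F [-4.04911571  0.782273   -1.86601592]
floor tilt deg 32.022197300778096 15012 X max 0.18082143719908883
```

View pics/w5.png

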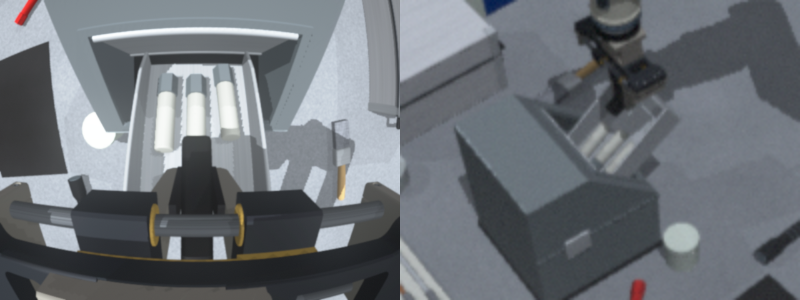

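Request:
send_rows --increments '[{"dx": 0, "dy": -14, "dz": 0, "twist": 0, "grip": 1}, {"dx": 0, "dy": -14, "dz": 0, "twist": 0, "grip": 1}, {"dx": 0, "dy": -14, "dz": 0, "twist": 0, "grip": 1}, {"dx": 0, "dy": -12, "dz": 0, "twist": 0, "grip": 1}, {"dx": 0, "dy": 0, "dz": 0, "twist": 0, "grip": 1}]'

```text
clock: 13.27
ee_pos: [0.5865, -0.244, 0.2739]
ee_rot: [[-0.05, -0.999, 0.001], [-0.999, 0.05, -0.0], [0.0, -0.001, -1.0]]
ft_force: [-2.4, 1.2, -2.4]
finger_gap: 0.238
```

Run:
```python
from h import *
p=pitch()[0]; q,_=imaging.read_camera('scene')
cv2.imwrite('pics/w6.png',np.hstack([cv2.resize(p,(400,300)),cv2.resize(q[120:270,180:380],(400,300))]))
```

```text
handle tilt deg 54.343864 1144 resid 0.0008933528746552498 ee [ 0.58651756 -0.24397713  0.27391862] F [-2.3935323   1.19114433 -2.42980137]
floor tilt deg 53.60904623364534 12038 X max 0.1798828730928505
```

View pics/w6.png

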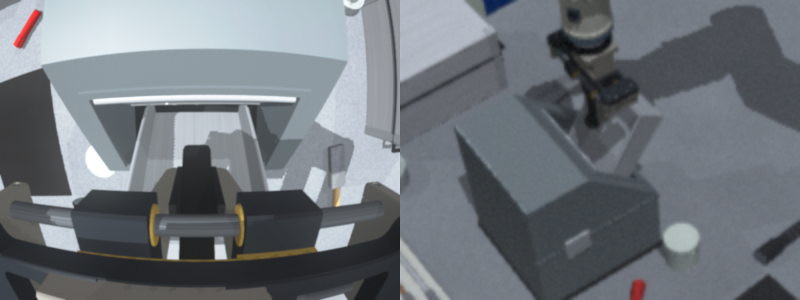

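Request:
send_rows --increments '[{"dx": 0, "dy": -6, "dz": 3, "twist": 0, "grip": 1}, {"dx": 0, "dy": -6, "dz": 3, "twist": 0, "grip": 1}, {"dx": 0, "dy": 0, "dz": 0, "twist": 0, "grip": 1}, {"dx": 0, "dy": 0, "dz": 0, "twist": 0, "grip": 1}, {"dx": 0, "dy": 0, "dz": 0, "twist": 0, "grip": 1}, {"dx": 0, "dy": 0, "dz": 0, "twist": 0, "grip": 1}]'

```text
clock: 13.87
ee_pos: [0.597, -0.2443, 0.2674]
ee_rot: [[-0.05, -0.999, -0.001], [-0.999, 0.05, 0.0], [-0.0, 0.001, -1.0]]
ft_force: [-2.9, -0.8, -2.6]
finger_gap: 0.238
```

Run:
```python
from h import *
p=pitch()[0]
print([(np.round(r['point'],3),round(r['score'],2)) for r in models.place_of('wrist','tube0')[:4]])
cv2.imwrite('pics/w7.png',cv2.resize(p[100:340,120:520],(800,480)))
```

```text
handle tilt deg 55.399086 1116 resid 0.0009705063882563261 ee [ 0.59703402 -0.24432767  0.26742458] F [-2.91130016 -0.75458916 -2.57497109]
floor tilt deg 54.39635399570112 11557 X max 0.1794849414674047
[(array([0.843, 0.13 , 0.015]), 0.95)]
```

View pics/w7.png

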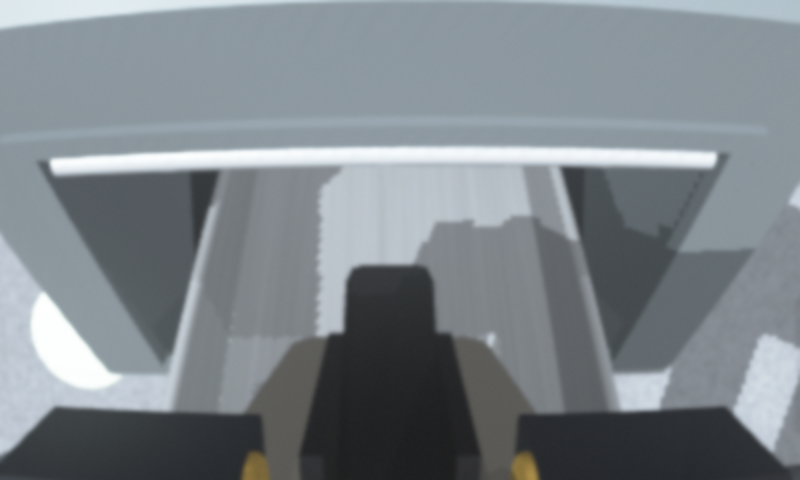

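Request:
send_rows --increments '[{"dx": 0, "dy": 0, "dz": 0, "twist": 0, "grip": 1}, {"dx": 0, "dy": 6, "dz": -8, "twist": 0, "grip": 1}, {"dx": 0, "dy": 12, "dz": -17, "twist": 0, "grip": 1}, {"dx": 0, "dy": 14, "dz": -20, "twist": 0, "grip": 1}, {"dx": 0, "dy": 14, "dz": -20, "twist": 0, "grip": 1}, {"dx": 0, "dy": 14, "dz": -20, "twist": 0, "grip": 1}, {"dx": 0, "dy": 18, "dz": -20, "twist": 0, "grip": 1}, {"dx": 0, "dy": 22, "dz": -20, "twist": 0, "grip": 1}]'

```text
clock: 14.63
ee_pos: [0.4979, -0.2394, 0.3949]
ee_rot: [[-0.05, -0.999, 0.004], [-0.999, 0.05, -0.001], [0.001, -0.004, -1.0]]
ft_force: [1.4, -0.5, -2.1]
finger_gap: 0.237
```

Request:
send_rows --increments '[{"dx": 0, "dy": 25, "dz": -15, "twist": 0, "grip": 1}, {"dx": 0, "dy": 30, "dz": -8, "twist": 0, "grip": 1}, {"dx": 0, "dy": 30, "dz": 0, "twist": 0, "grip": 1}, {"dx": 0, "dy": 30, "dz": 0, "twist": 0, "grip": 1}, {"dx": 0, "dy": 20, "dz": 0, "twist": 0, "grip": 1}, {"dx": 0, "dy": 0, "dz": 0, "twist": 0, "grip": 1}]'

```text
clock: 15.13
ee_pos: [0.3602, -0.2323, 0.4175]
ee_rot: [[-0.052, -0.999, 0.003], [-0.999, 0.052, -0.002], [0.002, -0.003, -1.0]]
ft_force: [-0.2, 0.7, -1.2]
finger_gap: 0.234
```

Run:
```python
from h import *
p=pitch()[0]; q,_=imaging.read_camera('scene'); t,_=imaging.read_camera('top')
cv2.imwrite('pics/w8.png',np.hstack([cv2.resize(t[130:310,210:480],(400,300)),cv2.resize(q[120:285,160:380],(400,300))]))
print([(np.round(r['point'],3),round(r['score'],2)) for r in models.place_of('top','tube0')[:6]])
```

```text
handle tilt deg 58.923534 927 resid 0.000977899860389436 ee [ 0.36019943 -0.23234149  0.41753282] F [-0.16283351  0.67781633 -1.161017  ]
floor tilt deg 57.68456051440597 9875 X max 0.18108082254245778
[(array([0.673, 0.395, 0.013]), 0.81), (array([0.813, 0.002, 0.009]), 0.75), (array([ 0.679, -0.036,  0.011]), 0.69), (array([ 0.549, -0.241, -0.002]), 0.6), (array([0.843, 0.124, 0.011]), 0.5)]
```

View pics/w8.png

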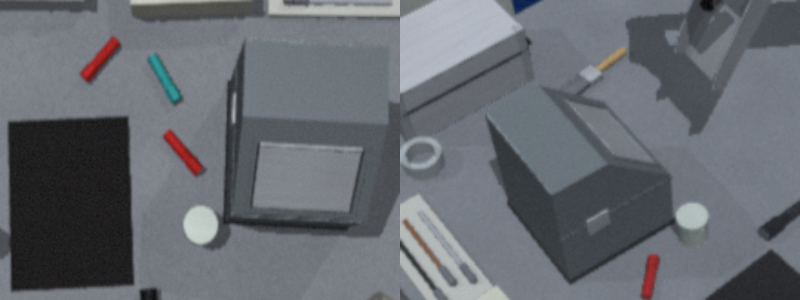

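Request:
send_rows --increments '[{"dx": -12, "dy": 0, "dz": 0, "twist": 0, "grip": 1}, {"dx": -25, "dy": 0, "dz": 0, "twist": 0, "grip": 1}, {"dx": -35, "dy": 0, "dz": 0, "twist": 0, "grip": 1}, {"dx": -38, "dy": 0, "dz": 0, "twist": 0, "grip": 1}, {"dx": -38, "dy": 0, "dz": 0, "twist": 0, "grip": 1}, {"dx": -38, "dy": 0, "dz": 0, "twist": 0, "grip": 1}, {"dx": -35, "dy": -8, "dz": 0, "twist": 0, "grip": 1}, {"dx": -30, "dy": -20, "dz": 0, "twist": 0, "grip": 1}]'

```text
clock: 16.0
ee_pos: [0.4022, 0.02, 0.4161]
ee_rot: [[-0.049, -0.999, 0.001], [-0.999, 0.049, 0.001], [-0.001, -0.0, -1.0]]
ft_force: [0.2, -0.9, -0.5]
finger_gap: 0.238
```

Request:
send_rows --increments '[{"dx": -25, "dy": -30, "dz": 5, "twist": 0, "grip": 1}, {"dx": -25, "dy": -32, "dz": 15, "twist": 0, "grip": 1}, {"dx": -25, "dy": -32, "dz": 20, "twist": 0, "grip": 1}, {"dx": -25, "dy": -32, "dz": 25, "twist": 0, "grip": 1}, {"dx": -22, "dy": -32, "dz": 25, "twist": 0, "grip": 1}, {"dx": -18, "dy": -30, "dz": 25, "twist": 0, "grip": 1}, {"dx": -12, "dy": -25, "dz": 20, "twist": 0, "grip": 1}, {"dx": -8, "dy": -20, "dz": 15, "twist": 0, "grip": 1}]'

```text
clock: 16.67
ee_pos: [0.6327, 0.1596, 0.2707]
ee_rot: [[-0.049, -0.999, -0.003], [-0.999, 0.049, 0.0], [0.0, 0.003, -1.0]]
ft_force: [0.1, -0.9, -2.0]
finger_gap: 0.239
```

Request:
send_rows --increments '[{"dx": 0, "dy": 0, "dz": 15, "twist": 0, "grip": 1}, {"dx": 0, "dy": 0, "dz": 15, "twist": 0, "grip": 1}, {"dx": 0, "dy": 0, "dz": 10, "twist": 0, "grip": 1}, {"dx": 0, "dy": 0, "dz": 0, "twist": 0, "grip": 1}]'

```text
clock: 17.0
ee_pos: [0.6303, 0.1574, 0.231]
ee_rot: [[-0.049, -0.999, -0.005], [-0.999, 0.049, -0.001], [0.001, 0.005, -1.0]]
ft_force: [-0.6, -0.1, -2.4]
finger_gap: 0.237
```

Run:
```python
from h import *
th=pitch()[3]; s=telemetry.state(); c,n=np.cos(th),np.sin(th)
print('lip rel',.185*c-.083*n,'lip z',s['ee_pos'][2]+.0187-.185*n-.083*c, s['clock'])
imaging.read_camera('top')
for k in('mat','pan_lip'): print(k,[(np.round(r['point'],3),round(r['score'],2)) for r in models.place_of('top',k)[:2]])
```

```text
handle tilt deg 58.54366 942 resid 0.0009199621942270657 ee [0.63026552 0.15742425 0.23100127] F [-0.56336333 -0.14398683 -2.35492838]
floor tilt deg 56.68680862174253 12845 X max 0.24771990200306618
lip rel 0.025739849 lip z 0.050324245183520966 17.05
mat [(array([ 0.586,  0.185, -0.004]), 0.69)]
pan_lip []
```

Request:
send_rows --increments '[{"dx": -12, "dy": -15, "dz": 10, "twist": 0, "grip": 1}, {"dx": -12, "dy": -19, "dz": 12, "twist": 0, "grip": 1}, {"dx": 0, "dy": 0, "dz": 12, "twist": 0, "grip": 1}, {"dx": 0, "dy": 0, "dz": 8, "twist": 0, "grip": 1}, {"dx": 0, "dy": 0, "dz": 4, "twist": 0, "grip": 1}, {"dx": 0, "dy": 0, "dz": 3, "twist": 0, "grip": 1}, {"dx": 0, "dy": 0, "dz": 0, "twist": 0, "grip": 1}]'

```text
clock: 17.78
ee_pos: [0.6663, 0.1784, 0.1851]
ee_rot: [[-0.05, -0.999, -0.001], [-0.999, 0.05, -0.0], [0.0, 0.001, -1.0]]
ft_force: [0.3, -0.0, -1.4]
finger_gap: 0.234
```

Request:
send_rows --increments '[{"dx": 0, "dy": 10, "dz": 3, "twist": 0, "grip": 1}, {"dx": 0, "dy": 10, "dz": 2, "twist": 0, "grip": 1}, {"dx": 0, "dy": 10, "dz": 3, "twist": 0, "grip": 1}]'

```text
clock: 18.03
ee_pos: [0.6377, 0.1804, 0.1793]
ee_rot: [[-0.05, -0.999, 0.004], [-0.999, 0.05, 0.001], [-0.001, -0.004, -1.0]]
ft_force: [0.2, -1.1, 9.4]
finger_gap: 0.237
```

```bash
cat > st.py <<'E'
from h import *
th=pitch()[3]; s=telemetry.state(); c,n=np.cos(th),np.sin(th)
print('lip x',s['ee_pos'][0]+.185*c-.083*n,'lip z',s['ee_pos'][2]+.0187-.185*n-.083*c, s['clock'])
E
python3 st.py
```

```text
handle tilt deg 52.838715 1193 resid 0.000889023127050893 ee [0.63769254 0.18044197 0.1793129 ] F [ 0.15355386 -1.14606046  9.40914006]
floor tilt deg 49.4057101212544 15524 X max 0.1939379413780332
lip x 0.6811431744751275 lip z -4.723667813699706e-05 18.0833
```

Request:
send_rows --increments '[{"dx": 0, "dy": 11, "dz": 4, "twist": 0, "grip": 1}, {"dx": 0, "dy": 11, "dz": 4, "twist": 0, "grip": 1}, {"dx": 0, "dy": 11, "dz": 5, "twist": 0, "grip": 1}, {"dx": 0, "dy": 10, "dz": 6, "twist": 0, "grip": 1}, {"dx": 0, "dy": 10, "dz": 6, "twist": 0, "grip": 1}, {"dx": 0, "dy": 10, "dz": 6, "twist": 0, "grip": 1}]'

```text
clock: 18.58
ee_pos: [0.5732, 0.1838, 0.1485]
ee_rot: [[-0.05, -0.999, 0.002], [-0.999, 0.05, 0.001], [-0.001, -0.002, -1.0]]
ft_force: [-3.0, -1.4, 6.1]
finger_gap: 0.235
```

```bash
python3 st.py
```

```text
handle tilt deg 31.62877 1528 resid 0.000775506106430392 ee [0.57324215 0.18375719 0.14852505] F [-2.99275209 -1.41315181  6.09228907]
floor tilt deg 28.648278619438134 29743 X max 0.20300340159885985
lip x 0.6846627618284753 lip z -0.002233590722865275 18.6333
```

Request:
send_rows --increments '[{"dx": 0, "dy": 9, "dz": 8, "twist": 0, "grip": 1}, {"dx": 0, "dy": 9, "dz": 8, "twist": 0, "grip": 1}, {"dx": 0, "dy": 9, "dz": 8, "twist": 0, "grip": 1}, {"dx": 0, "dy": 8, "dz": 9, "twist": 0, "grip": 1}, {"dx": 0, "dy": 7, "dz": 9, "twist": 0, "grip": 1}, {"dx": 0, "dy": 7, "dz": 9, "twist": 0, "grip": 1}]'

```text
clock: 19.13
ee_pos: [0.5245, 0.1861, 0.0949]
ee_rot: [[-0.05, -0.999, 0.001], [-0.999, 0.05, 0.0], [-0.0, -0.001, -1.0]]
ft_force: [-0.4, 0.4, 1.1]
finger_gap: 0.235
```

```bash
python3 st.py
```

```text
handle tilt deg 13.121444 1677 resid 0.0026445956801399453 ee [0.52448019 0.18605099 0.09489262] F [-0.44098695  0.42399526  1.14989275]
floor tilt deg 7.763498940073115 41232 X max 0.19639548650294578
lip x 0.6838220296852536 lip z -0.011242734970768553 19.1833
```

Request:
send_rows --increments '[{"dx": 0, "dy": 5, "dz": 8, "twist": 0, "grip": 1}, {"dx": 0, "dy": 4, "dz": 8, "twist": 0, "grip": 1}, {"dx": 0, "dy": 4, "dz": 7, "twist": 0, "grip": 1}, {"dx": 0, "dy": 0, "dz": 2, "twist": 0, "grip": 1}, {"dx": 0, "dy": 0, "dz": 2, "twist": 0, "grip": 1}, {"dx": 0, "dy": 0, "dz": 0, "twist": 0, "grip": 1}]'

```text
clock: 19.68
ee_pos: [0.5134, 0.1867, 0.0704]
ee_rot: [[-0.05, -0.999, 0.002], [-0.999, 0.05, 0.0], [-0.0, -0.002, -1.0]]
ft_force: [-7.4, -5.1, 32.6]
finger_gap: 0.237
```

```bash
python3 st.py
```

```text
handle tilt deg 10.518232 1852 resid 0.0034684211644108775 ee [0.51339797 0.18666917 0.07041817] F [-7.35164776 -5.09768005 32.58708723]
floor tilt deg 0.21209897443621697 20233 X max 0.0965315176415827
lip x 0.6801487170836065 lip z -0.026248949149297623 19.7333
```

Request:
send_rows --increments '[{"dx": 0, "dy": 0, "dz": -3, "twist": 0, "grip": 1}, {"dx": 0, "dy": 0, "dz": 0, "twist": 0, "grip": 1}, {"dx": 0, "dy": 0, "dz": 0, "twist": 0, "grip": 0}, {"dx": 0, "dy": 0, "dz": 0, "twist": 0, "grip": 0}, {"dx": 0, "dy": 0, "dz": 0, "twist": 0, "grip": 0}, {"dx": 0, "dy": 0, "dz": 0, "twist": 0, "grip": 0}, {"dx": 0, "dy": 0, "dz": 0, "twist": 0, "grip": 0}, {"dx": 0, "dy": 0, "dz": 0, "twist": 0, "grip": 0}]'

```text
clock: 20.4
ee_pos: [0.512, 0.1867, 0.071]
ee_rot: [[-0.05, -0.999, -0.0], [-0.999, 0.05, -0.0], [0.0, 0.0, -1.0]]
ft_force: [-0.4, 0.4, 0.1]
finger_gap: 0.498
```

Request:
send_rows --increments '[{"dx": 0, "dy": 0, "dz": -10, "twist": 0, "grip": 0}, {"dx": 0, "dy": 0, "dz": -20, "twist": 0, "grip": 0}, {"dx": 0, "dy": 0, "dz": -35, "twist": 0, "grip": 0}, {"dx": 0, "dy": 0, "dz": -35, "twist": 0, "grip": 0}, {"dx": 0, "dy": 30, "dz": -35, "twist": 0, "grip": 0}, {"dx": 0, "dy": 38, "dz": -15, "twist": 0, "grip": 0}, {"dx": 0, "dy": 38, "dz": 0, "twist": 0, "grip": 0}, {"dx": 0, "dy": 30, "dz": 0, "twist": 0, "grip": 0}]'

```text
clock: 21.07
ee_pos: [0.3774, 0.1933, 0.2194]
ee_rot: [[-0.051, -0.999, 0.002], [-0.999, 0.051, 0.001], [-0.001, -0.002, -1.0]]
ft_force: [-0.4, -0.9, -0.9]
finger_gap: 0.499
```

Run:
```python
from h import *
q,d=imaging.read_camera('scene'); 
for n in('mat','tube0','powder_tin','torch','brush','jar','bottle_green','bottle_clear'): print(n,[(np.round(r['point'],3),round(r['score'],2)) for r in models.place_of('scene',n)[:3]])
t,dt=imaging.read_camera('top'); W=world('top',dt)
for n in('pan','handle_mid','pan_lip','mat','tube0','powder_tin','torch','brush','jar','bottle_green'): print(n,[(np.round(r['point'],3),round(r['score'],2)) for r in models.place_of('top',n)[:3]])
A=models.outline_of('top','pan')[0]['region']; Q=W[A]; F=Q[(Q[:,2]<.018)]
print('floor',cv2.minAreaRect(Q[Q[:,2]<.065][:,:2].astype('f')),len(F)); k=np.linalg.lstsq(np.c_[F[:,:2],np.ones(len(F))],F[:,2],rcond=None)[0]; print('slopes',k)
cv2.imwrite('pics/f.png',np.hstack([cv2.resize(t[130:340,190:490],(400,300)),cv2.resize(q[120:345,160:460],(400,300))]))
```

```text
mat [(array([ 0.655, -0.247,  0.253]), 0.41)]
tube0 [(array([ 0.811, -0.003,  0.012]), 0.73), (array([0.672, 0.393, 0.009]), 0.69), (array([0.842, 0.13 , 0.011]), 0.66)]
powder_tin [(array([ 0.545, -0.071,  0.   ]), 0.85)]
torch [(array([0.373, 0.02 , 0.001]), 0.49)]
brush [(array([ 0.445, -0.557,  0.002]), 0.51), (array([ 0.565, -0.243,  0.168]), 0.46), (array([0.682, 0.178, 0.005]), 0.31)]
jar [(array([ 0.551, -0.243,  0.003]), 0.53)]
bottle_green [(array([ 0.517,  0.512, -0.002]), 0.9)]
bottle_clear [(array([ 0.404,  0.539, -0.001]), 0.86)]
pan [(array([0.575, 0.186, 0.002]), 0.76), (array([ 0.654, -0.241,  0.253]), 0.45)]
handle_mid [(array([0.497, 0.188, 0.087]), 0.56), (array([ 0.548, -0.241, -0.001]), 0.45)]
pan_lip [(array([ 0.564, -0.241,  0.165]), 0.68), (array([0.685, 0.177, 0.002]), 0.65)]
mat []
tube0 [(array([ 0.679, -0.037,  0.011]), 0.81), (array([0.845, 0.125, 0.012]), 0.77), (array([0.671, 0.395, 0.01 ]), 0.74)]
powder_tin [(array([ 0.547, -0.072, -0.002]), 0.89), (array([ 0.547, -0.24 ,  0.003]), 0.7)]
torch [(array([ 0.377,  0.022, -0.003]), 0.79)]
brush [(array([ 0.443, -0.558, -0.003]), 0.83), (array([0.492, 0.188, 0.085]), 0.21)]
jar [(array([0.523, 0.357, 0.002]), 0.85), (array([0.684, 0.175, 0.006]), 0.24)]
bottle_green [(array([ 0.522,  0.507, -0.002]), 0.82)]
floor ((0.5739179253578186, 0.1813860684633255), (0.1399025022983551, 0.21622265875339508), 85.8072738647461) 2789
slopes [-0.00160735  0.0025654   0.00660889]
```

View pics/f.png

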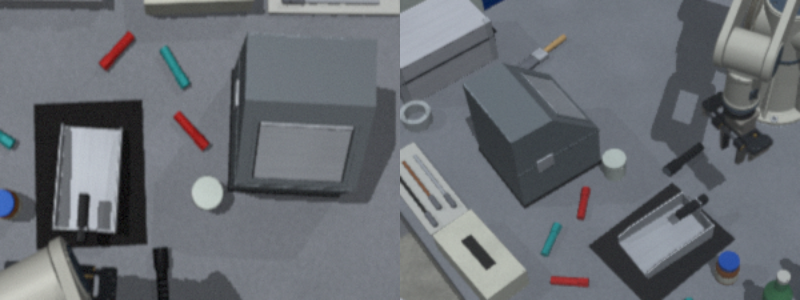

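```bash
python3 -c "
from bench import robot; print(robot.hand_in())"
```

```text
the job is handed in; nothing more can be done
None
```

The job is handed in at about 21 s on the robot's clock. All three tubes went into the bin, and the empty pan is standing on the mat, released. No verdict is reported, so this rests on my own checks.

**How it was done:** The tool cannot tilt, so I pivoted the pan in the grip instead. I pressed its lip against the bin's front wall to tip it about 20°, then pushed the flap open. The flap's resistance tipped it on to about 54° and the tubes slid in. I backed out and levelled the pan by lowering it with its lip on the mat.

**Last checks:**
- **Pan:** it is flat, with floor slope below 0.003. It is about 12 mm from the mat's centre, well within the 60 and 65 mm allowed.
- **Flap:** it looks shut in both the top and scene pictures.
- **Tubes:** the pan is empty and no white tube shows on the table. I did not see the tubes inside the bin, so that is inferred.
- **Other things on the table:** the bystanders are within about 5 mm of where they started. The networks gave a few false hits elsewhere, such as the jar or pan reported at the bin.
- **Check that disagreed:** my handle-tilt estimate read about 10° as the pan was set down. That fit was poor; the floor estimate read 0.2°, and the final pictures and floor slope agree the pan is flat.

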